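Build up the packing and hold the lug plate level over it

ROBOT

A 7-joint arm with a two-finger parallel gripper is mounted at the origin on a cart in front of the work surface, level with it; the furniture and walls round the work are solid. World frame = base frame: x ahead of the robot, y to its left, z up, the work surface at z = 0. Lengths are in m, angles in rad, forces in N, time in s.
With the tool pointing down it reaches from about 0.35 to 0.9 m from the base axis. Payload 19.9 kg.
Tool frame: the origin (TCP) lies midway between the tips of the shut fingers; the grasp point (between the pads) lies tcp_to_grasp behind it (tcp_to_grasp is the distance from the TCP to the grasp point, in m); z points along the fingers, y is the direction in which the jaws open and shut (so a half turn about z gives the same grasp; the last joint's range is limited). The gripper opens to 85 mm and grips with 20 to 120 N. Pads are 22 mm wide; open, the fingers measure 114 mm over their backs; the gripper's body (76 mm by 85 mm) begins 54 mm behind the grasp point. The pads swing forward as they close: fully open they stand 13 mm farther back than shut.
Start: joints at [-1.248, 0.417, -0.01, 1.614, 0.005, 1.111, -0.053], TCP at [0.222, 0.584, 0.194] pointing down, gripper open.
Joint ranges: [-2.81, 2.81], [-0.39, 2.02], [-1.27, 1.25], [0.06, 2.57], [-1.19, 4.33], [0.19, 2], [-2.82, 2.82]. Speed limits (rad/s): [1.89, 1.89, 2.39, 2.39, 3.01, 3.01, 3.01].

INTERFACE

Orientations are given as a rotation vector (axis times angle).
In Python, from rig import move_pose, line_to, move_j, move_gripper, pause, solve_ik, grab_frame, PlanningError, job_done, search_frame, silhouettes, tip_of, get_time, get_qpos, get_joint_vel, get_effort, get_ee_pos, get_orientation, get_force, get_wrist_torque, get_finger_gap, tcp_to_grasp gives the robot as it stands. Calls block until the motion is done:
- move_pose(position, orientation): joint-space move of the TCP to a pose.
- line_to(position, rot=None, vel=0.15, force_limit=None): straight line of the TCP; rot=None keeps the orientation; vel is the mean speed in m/s. With force_limit (N) it stops when the force on the tool has changed by that much, and returns True; else False.
- move_j(angles): joint-space move.
- move_gripper(opening, strength=None): finger opening in m; strength is the grip in N (None keeps the last); returns when the fingers have stopped.
- pause(seconds).
- solve_ik(position, orientation): joint angles nearest the present ones, or None.
- grab_frame(name): name is "scene" or "side" or "wrist"; returns a dict with "img" (480x640x3 uint8, red, green, blue), "range_z" (480x640 float32, m along the optical axis (not along the pixel's ray), 0 where there is no reading), "fovy" (degrees; the focal length in pixels is half the picture's height over the tangent of half this angle, whatever the lens; pixels are square), "cx", "cy" (the principal point, pixels), "eye" and "orientation" of the camera in the world. Camera axes: x right, y up, looking along -z (the intrinsics and any distortion apply to the point x, -y, -z); pixel columns grow to the right and rows downward; lengths in m; the calibration is good to about 2 mm. The wrist camera is an equidistant fisheye: a pixel r from the principal point sees the ray r / f radians off the axis. A picture is of the moment at which its call begins.
A pose or a line that the arm cannot do raises PlanningError and nothing moves.
- job_done(): hands the job in, once; it reports no verdict.
Trained networks look in a picture, given as the dict that the camera call returned (one of the last four; its "shot" number tells which), for a name from the list of things; names that differ only in an ending like _2 or _b are one class to them, and where a whole thing is asked for, a point or a joint stands for the part that bears it (a point fixed in the world has none). Each returns a list of dicts, best first, with "conf" (0 to 1); they miss things now and then, are a little off and sometimes report something else, mostly with a low value. They report only what shows in the picture. A call takes as long as a camera call. They do not tell look-alikes from the thing itself.
- search_frame(picture, target): "rect" ([left, top, right, bottom] in pixels, round what is visible of it).
- silhouettes(picture, target): "pixels" (480x640 bool, what is visible of it) and "rect" ([left, top, right, bottom] in pixels, round what is visible of it).
- tip_of(picture, target): "pixel" ([column, row] in pixels: a listed point, or the origin of a listed thing).
Readings, each from a call of its own:
- get_time(): time.
- get_qpos(): joint angles.
- get_joint_vel(): joint speeds.
- get_effort(): joint torques, N m.
- get_ee_pos(): TCP position.
- get_orientation(): TCP orientation.
- get_force(): force on the tool from outside, world axes, zero at the start.
- get_wrist_torque(): the same for the moment, N m.
- get_finger_gap(): finger opening in m.
Only numpy, scipy, OpenCV 4.12 (cv2) and the standard library are available. Lean on these libraries where they do the work, as an engineer would, in place of code of your own. Each camera call takes 0.05 s, during which the arm holds its last target.

TASK

Build up the packing: lay the two loose long thin square tubes flat across the two that are tacked to the base, one near each end of them, so that they overhang evenly and make a square like a log crib. Then take the plate by its upright lug, lift it and hold it still and level about 4 cm above the finished packing, centred over it and with its edges in line with the packing, clear of everything, so that I can measure the gap; finish while still holding it there. Leave the short thick offcut and the single copper nozzle where they are.

Things in the scene. Friction and masses are not known exactly. Their poses are not given: they have to be found in the camera images.
- packing_base: Packing base, fixed to the table: a dark steel sheet 140 x 120 x 4 mm carrying two parallel bare-steel square tubes (each 140 long, 20 wide, 20 high) that run along its x axis, their centre lines 48 mm to either side (y = +48 and -48 mm). Origin: centre of the sheet's underside, on the table; the tops of its tubes are 24 mm above it. The loose tubes go on top along its y axis, best at x = +48 and -48 mm; the finished packing's top is then 44 mm above the origin.
- tube_a_centre (a point): Centre of a loose bare-steel square tube lying on the table, 140 mm long along its y axis, 20 mm wide (x) and 20 mm high (z); about 180 g. Point lies 10 mm above its underside. The two loose tubes are alike and may go to either end.
- tube_b_centre (a point): Centre of the other loose square tube, same size, axes and weight.
- tube_a: The same loose tube as tube_a_centre; origin at the centre of its underside.
- tube_b: The same loose tube as tube_b_centre; origin at the centre of its underside.
- lug_grip (a point): Grip point in the lifting lug of a loose plate lying on the table. The plate is dark steel, 100 x 100 x 6 mm; a bright upright lug stands in its middle, 10 mm thick along x, 40 mm wide along y, with a rounded top 68 mm above the plate's underside and a dark hole near the top. The point is on the plate's centre axis, 36 mm above its underside; x, y along the plate's edges, z up. Plate and lug weigh about 450 g, balanced on the centre axis.
- lug_plate: The same plate; origin at the centre of its underside.
- offcut: Bystander: short thick dark square tube offcut, 40 x 110 x 40 mm, long axis y; origin at the centre of its underside. Leave it alone.
- nozzle: Bystander: copper-coloured conical nozzle, 25 mm across and 58 mm high, standing alone beside the offcut (the pair at the very back is not meant); origin at the centre of its underside. Leave it alone.
Not all that is in view belongs to the job. There is more than one size of the lug_plate; the job needs the larger.

How it is judged:
On the way:
1. both loose tubes lie across the base tubes and are let go, while the plate still stands on the table (angle between the y axis of each of tube_a_centre, tube_b_centre and the y axis of packing_base, either way round below 0.17 rad and contact force between the fingers and tube_a below 0.1 N and contact force between the fingers and tube_b below 0.1 N and ((x of tube_a_centre in the frame of packing_base between 0.028 and 0.068 m and y of tube_a_centre in the frame of packing_base between -0.02 and 0.02 m and z of tube_a_centre in the frame of packing_base between 0.03 and 0.038 m and x of tube_b_centre in the frame of packing_base between -0.068 and -0.028 m and y of tube_b_centre in the frame of packing_base between -0.02 and 0.02 m and z of tube_b_centre in the frame of packing_base between 0.03 and 0.038 m) or (x of tube_a_centre in the frame of packing_base between -0.068 and -0.028 m and y of tube_a_centre in the frame of packing_base between -0.02 and 0.02 m and z of tube_a_centre in the frame of packing_base between 0.03 and 0.038 m and x of tube_b_centre in the frame of packing_base between 0.028 and 0.068 m and y of tube_b_centre in the frame of packing_base between -0.02 and 0.02 m and z of tube_b_centre in the frame of packing_base between 0.03 and 0.038 m)) and height (world z) of lug_grip below 0.045 m), for 0.2 s.
At the end, for the whole second after the job is handed in: Loose tubes released on both base tubes, square within 0.17 rad, 28 to 68 mm either side of the middle, overhang even within 20 mm; fingers hold the plate 15 to 70 mm above them, touching none, centred within 30 mm, level within 0.09, in line within 0.2 rad, still (0.02 m/s, 0.15 rad/s) (angle between the y axis of each of tube_a_centre, tube_b_centre and the y axis of packing_base, either way round below 0.17 rad and contact force between each of the fingers, lug_plate and tube_a below 0.1 N and contact force between each of the fingers, lug_plate and tube_b below 0.1 N and ((x of tube_a_centre in the frame of packing_base between 0.028 and 0.068 m and y of tube_a_centre in the frame of packing_base between -0.02 and 0.02 m and z of tube_a_centre in the frame of packing_base between 0.03 and 0.038 m and x of tube_b_centre in the frame of packing_base between -0.068 and -0.028 m and y of tube_b_centre in the frame of packing_base between -0.02 and 0.02 m and z of tube_b_centre in the frame of packing_base between 0.03 and 0.038 m) or (x of tube_a_centre in the frame of packing_base between -0.068 and -0.028 m and y of tube_a_centre in the frame of packing_base between -0.02 and 0.02 m and z of tube_a_centre in the frame of packing_base between 0.03 and 0.038 m and x of tube_b_centre in the frame of packing_base between 0.028 and 0.068 m and y of tube_b_centre in the frame of packing_base between -0.02 and 0.02 m and z of tube_b_centre in the frame of packing_base between 0.03 and 0.038 m)) and z of lug_grip in the frame of packing_base between 0.095 and 0.15 m and horizontal distance between lug_grip and packing_base below 0.03 m and angle between lug_grip's own z axis and vertical below 0.09 rad and (angle between the x axis of lug_grip and the x axis of packing_base, either way round below 0.2 rad or angle between the x axis of lug_grip and the y axis of packing_base, either way round below 0.2 rad) and contact force between the fingers and lug_plate above 1 N and contact force between lug_plate and packing_base below 0.1 N and linear speed of lug_plate below 0.02 m/s and angular speed of lug_plate below 0.15 rad/s); the arm keeps its last pose, push and grip.
It fails at once if the offcut or the nozzle is shifted by more than 25 mm (distance of any of offcut, nozzle from where it was at the start of the episode above 0.025 m).
It also fails if it takes over 67 s, if anything falls off the work surface, if the arm or the gripper's body presses on something with over 40 N, if the wrist force passes 120 N, or if a joint passes its speed limit or range.

## Working session

There is one attempt and no reset: what is moved stays moved. The work goes in short steps, each a Python script; the robot and the scene stay as the last script left them, time stands still between calls to the robot, and variables do not carry over. Pictures are saved under pics/ and viewed, and the job is handed in when it is done.

```bash
ls; mkdir -p pics
python3 - <<'E'
from rig import *
import cv2,numpy as np
print(get_time(),get_ee_pos(),get_orientation(),tcp_to_grasp() if callable(tcp_to_grasp) else tcp_to_grasp,get_finger_gap())
for n in("scene","side"):
    f=grab_frame(n)
    cv2.imwrite(f"pics/{n}0.png",f["img"][:,:,::-1])
    print(n,{k:f[k] for k in("fovy","cx","cy","eye","orientation","shot")})
    np.savez(f"{n}0.npz",**{k:np.array(f[k]) for k in f})
    for t in["packing_base","tube_a_centre","tube_a","lug_grip","lug_plate","offcut","nozzle"]:
        print(t,[(np.round(d["pixel"]).tolist(),round(d["conf"],2)) for d in tip_of(f,t)],[(np.round(d["rect"]).tolist(),round(d["conf"],2)) for d in search_frame(f,t)])
print(get_time())
E
```

```text
pics
0.0 [0.22221508 0.58373206 0.19373152] [-5.68197743e-01 -3.08961624e+00  1.95980635e-03] 0.0187 0.08550172101618854
scene {'fovy': 57.86345673958571, 'cx': 326.5680474300164, 'cy': 239.10216361745702, 'eye': array([ 0.00697624, -0.32743272,  0.77144872]), 'orientation': array([ 0.66900704, -0.33225662, -0.89979929]), 'shot': 1}
packing_base [([394.0, 318.0], 0.97)] [([350.0, 279.0, 434.0, 355.0], 0.88)]
tube_a_centre [([205.0, 228.0], 0.66)] []
tube_a [([291.0, 283.0], 0.61)] [([178.0, 222.0, 234.0, 242.0], 0.71), ([277.0, 258.0, 301.0, 314.0], 0.66)]
lug_grip [([244.0, 187.0], 0.68), ([335.0, 245.0], 0.66), ([289.0, 282.0], 0.38)] [([321.0, 236.0, 356.0, 266.0], 0.71), ([219.0, 179.0, 274.0, 215.0], 0.59), ([177.0, 219.0, 235.0, 243.0], 0.24)]
lug_plate [([244.0, 201.0], 0.66), ([336.0, 248.0], 0.6)] [([219.0, 179.0, 273.0, 218.0], 0.96), ([324.0, 236.0, 355.0, 264.0], 0.79)]
offcut [([390.0, 228.0], 0.74)] [([365.0, 210.0, 416.0, 245.0], 0.66), ([353.0, 275.0, 434.0, 354.0], 0.5), ([178.0, 218.0, 234.0, 243.0], 0.4)]
nozzle [([350.0, 220.0], 0.66)] [([274.0, 258.0, 300.0, 312.
[... 251 characters left out ...]
shot': 2}
packing_base [([387.0, 376.0], 0.6)] [([333.0, 322.0, 446.0, 429.0], 0.57)]
tube_a_centre [([176.0, 238.0], 0.92), ([403.0, 268.0], 0.62)] [([145.0, 219.0, 210.0, 256.0], 0.74)]
tube_a [([177.0, 242.0], 0.78), ([262.0, 317.0], 0.71)] [([142.0, 218.0, 208.0, 254.0], 0.91), ([251.0, 278.0, 274.0, 352.0], 0.6)]
lug_grip [([335.0, 274.0], 0.98), ([229.0, 187.0], 0.65)] [([200.0, 174.0, 266.0, 229.0], 0.94), ([312.0, 266.0, 358.0, 300.0], 0.65)]
lug_plate [([336.0, 280.0], 0.73), ([235.0, 202.0], 0.67)] [([203.0, 172.0, 268.0, 224.0], 0.72), ([312.0, 263.0, 359.0, 305.0], 0.64)]
offcut [([403.0, 266.0], 0.71)] [([374.0, 251.0, 431.0, 289.0], 0.91)]
nozzle [([362.0, 243.0], 0.58)] []
1.5
```

View pics/scene0.png

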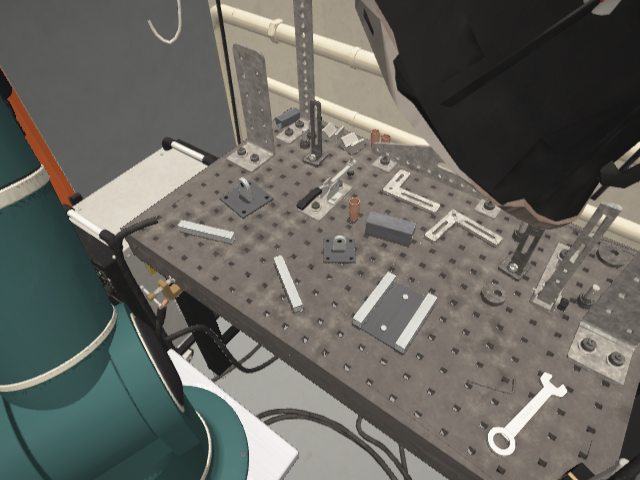

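View pics/side0.png

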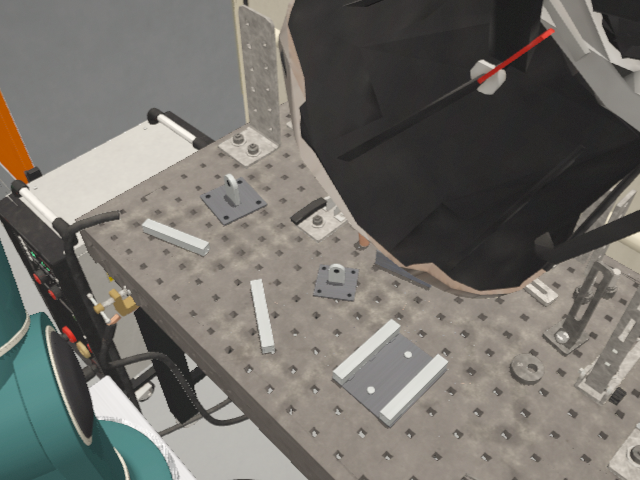

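The scene picture shows loose tubes at (206,231) and (288,283), and the base at (394,315) with its two tubes. There is a large lug plate at (246,197) and a small one at (339,248). The offcut is at (390,228) and the single nozzle at (354,208). Candidates to tell apart:
- **Lug plate:** (246,197) looks larger than (339,248). I'll measure both.
- **Loose tubes:** (206,231) and (288,283), as opposed to the tacked ones on the base.
- **Nozzle:** (354,208) is the single one; the pair is at (380,137).

```bash
cat > h.py <<'E'
import numpy as np,cv2
from scipy.spatial.transform import Rotation as R
def cloud(f):
    H=480;fl=H/2/np.tan(np.radians(float(f["fovy"]))/2)
    v,u=np.mgrid[0:480,0:640];z=f["range_z"]
    P=np.stack([(u-float(f["cx"]))/fl*z,-(v-float(f["cy"]))/fl*z,-z],-1)
    o=f["orientation"]
    W=P@R.from_rotvec(o).as_matrix().T+f["eye"]
    W[z<=0]=np.nan
    return W
def rect(W,box,zlo,zhi,img=None,minb=None,maxb=None):
    l,t,r,b=box;S=W[t:b,l:r].reshape(-1,3)
    m=(S[:,2]>zlo)&(S[:,2]<zhi)
    if img is not None:
        g=img[t:b,l:r].reshape(-1,3).mean(1)
        if minb: m&=g>minb
        if maxb: m&=g<maxb
    S=S[m];
    (c,s,a)=cv2.minAreaRect((S[:,:2]*1000).astype(np.float32))
    return len(S),np.round(c,1),np.round(s,1),round(a,1),np.round(np.median(S[:,2])*1000,1)
E
python3 - <<'E'
from h import *
for n,bx in(("scene",dict(tA=(172,214,240,248),tB=(268,250,308,318),base=(345,270,440,358),big=(215,170,280,222),small=(318,230,362,270),off=(360,205,420,248),noz=(344,192,364,224))),
 ("side",dict(tA=(138,214,214,260),tB=(245,275,280,357),base=(328,315,452,428),big=(195,170,272,228),small=(308,258,362,305)))):
    f=np.load(n+"0.npz");W=cloud(f);img=f["img"]
    print(n,"valid",np.isfinite(W[...,0]).mean())
    for k,b in bx.items():
        zz=W[b[1]:b[3],b[0]:b[2],2]*1000
        print(k,np.round(np.nanpercentile(zz,[2,20,50,80,98]),1))
        r=dict(tA=(.014,.03),tB=(.014,.03),base=(.019,.03),big=(.004,.012),small=(.004,.012),off=(.034,.05),noz=(.03,.07))[k]
        print("  ",rect(W,b,*r))
        if k in("big","small"): print("  lug",rect(W,b,.03,.08))
    np.save(n+"W.npy",W)
# overall height map of obstacles
f=np.load("scene0.npz");W=cloud(f)
E
```

```text
scene valid 0.9960579427083334
tA [-3.9 -1.1  0.6 13.  21.2]
   (441, array([394.4, 316.9]), array([ 22.9, 140.3]), 19.0, np.float64(19.3))
tB [-4.5 -1.4  0.  10.1 21.6]
   (526, array([393.8,  66.4]), array([141.3,  20.5]), 57.7, np.float64(19.7))
base [-3.9 -1.   1.1  5.8 25.2]
   (1244, array([ 467.3, -155.5]), array([142.3, 116.6]), 0.9, np.float64(23.8))
big [-4.4 -1.6  0.4  5.6 53.1]
   (780, array([559.2, 347.4]), array([155.5, 132.5]), 79.6, np.float64(5.8))
  lug (147, array([539. , 322.1]), array([41.1, 12.6]), 76.9, np.float64(51.1))
small [-4.1 -1.3  0.8  4.7 42.4]
   (297, array([538.1,  31.2]), array([73.4, 70. ]), 36.1, np.float64(5.0))
  lug (82, array([538.2,  32.3]), array([10.2, 27.4]), 40.2, np.float64(40.6))
off [-4.7 -1.8  0.6 37.5 41. ]
   (638, array([652. , -34.3]), array([ 41.9, 109.6]), 15.4, np.float64(39.0))
noz [-5.6 -1.9 -0.1 36.  57.4]
   (147, array([644.5,  63.5]), array([25.6, 26.6]), 83.7, np.float64(47.7))
side valid 0.996005859375
tA [-4.2 -0.7  1.3 13.8 22.3]
   (692, array([398.1, 320.5]), array([ 24.3, 143.3]), 18.9, np.float64(19.8))
tB [-5.2 -1.2  0.7 19.1 22.3]
   (818, array([397.7,  69.6]), array([141.8,  20. ]), 57.7, np.float64(20.0))
base [-4.2 -0.9  1.6  6.8 25.5]
   (2162, array([ 470.7, -153. ]), array([142.3, 117.7]), 1.0, np.float64(23.8))
big [-3.9 -0.5  2.2  6.9 57.8]
   (1449, array([544.4, 336.3]), array([180. , 142.5]), 53.4, np.float64(6.4))
  lug (223, array([542.2, 325.8]), array([44.1, 11.2]), 84.7, np.float64(52.9))
small [-3.6 -0.5  2.4  5.6 44.5]
   (637, array([543.7,  37.4]), array([97. , 73.2]), 36.0, np.float64(5.3))
  lug (150, array([541.7,  34.1]), array([10.1, 27.5]), 35.4, np.float64(40.9))
```

```bash
python3 - <<'E'
from h import *
W=np.concatenate([np.load(n+"W.npy").reshape(-1,3) for n in("scene","side")])
W=W[np.isfinite(W[:,0])]
xs=np.arange(.2,1.1,.05);ys=np.arange(.6,-.6,-.05)
print("max z cm; rows x, cols y",[round(y*100) for y in ys])
for x in xs:
    r=[]
    for y in ys:
        m=(abs(W[:,0]-x)<.025)&(abs(W[:,1]-y)<.025);z=W[m,2]
        r.append(f"{np.percentile(z,98)*100:4.0f}" if m.sum()>3 else "   .")
    print(f"{x:.2f}","".join(r))
m=(W[:,2]>.12)&(W[:,0]>.2)&(W[:,0]<.85)&(abs(W[:,1])<.6)
print(m.sum(),np.nanmin(W[m],0),np.nanmax(W[m],0))
E
python3 - <<'E'
from rig import *
from h import *
f=grab_frame("wrist");cv2.imwrite("pics/wrist0.png",f["img"][:,:,::-1]);print({k:f[k] for k in("fovy","cx","cy","eye","orientation")})
im=np.load("scene0.npz")["img"]
cv2.imwrite("pics/crop0.png",cv2.resize(im[165:270,165:375,::-1],None,fx=3.5,fy=3.5,interpolation=cv2.INTER_CUBIC))
E
```

```text
max z cm; rows x, cols y [60, 55, 50, 45, 40, 35, 30, 25, 20, 15, 10, 5, 0, -5, -10, -15, -20, -25, -30, -35, -40, -45, -50, -55]
0.20  -14  32   .   .   .  -6  -8   .   .   .   .   . -82   .   .   .   .   .   .   .   .   .   .   .
0.25   28  39  -2   3 -82  -6  -9 -81   .   .   .   . -82 -82 -82  66  66  65  61   .   .   .   .   .
0.30  -10 -22   0   3   0   0   0   0   0   0   0   0   0   0   0  68  69  70  72  73   0   0  21  22
0.35  -27 -72   0   4   1   2   0   0   0   0   0   2   2   0   0   0   0   0   0  67  61   1   5  22
0.40    .   .   0   0   2   2   2   2   0   0   2   2   0   0   3   1   3   0   0  54   0   1   0   1
0.45  -72 -73   0   0   0   0   0   1   0   0   2   0   0   0   3   1   3   0   0   0   0   1   0   0
0.50  -56 -73   0   0   1   1   1   0   0   0   0   1   1   0   3   1   3   0   0   0   0   1   1   0
0.55  -52   .   0   0   1   7   7   1   0   7   0   5   3   0   3   1   3   0   0   0   0   0   1   1
0.60    .   .   0   1   1   1   1   0   1   7   0   1   3   0   0   0   0   0   1   0  32   1   3   3
0.65   -9   .   1   3   3   0   0   0   1   6   1   
[... 439 characters left out ...]
 1   1   1   1   1
0.90    .   .   0  34  35   3   3   3   6   6   6   8   9   7   4   2  14  18   0   0   0   1   1   .
0.95    .   .  -0 -82   0   0   0   0   5   .   .   .   .   .   . -82   .  14   0   0   0   0   0   .
1.00    .   .   .   .   .   .   .   .   .   .   .   .   .   .   .   .   .   .   .   .   .   .   .   .
1.05    .   .   .   .   . -82   . -82   . -81   . -82   .   .   . -82   . -81   . -82   . -82   .   .
146386 [ 0.22381883 -0.54828438  0.12000407] [0.79178251 0.59997999 0.73835954]
{'fovy': 65.70646984690485, 'cx': 326.2606943439986, 'cy': 236.76752271238152, 'eye': array([0.15766295, 0.60824907, 0.37513685]), 'orientation': array([-0.24049734, -0.16487156,  1.19945448])}
```

View pics/crop0.png

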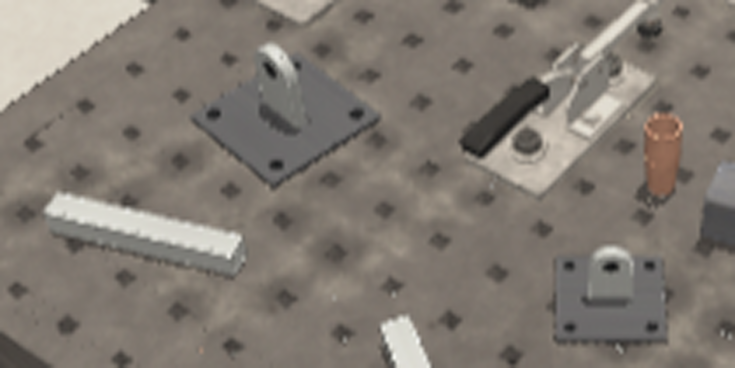

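View pics/wrist0.png

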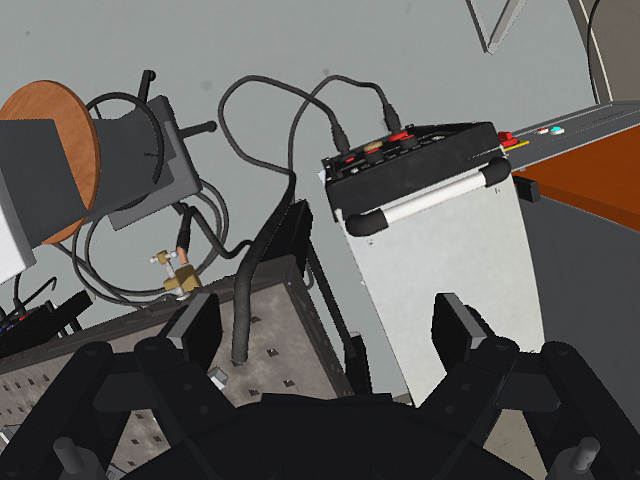

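Run:
```python
from h import *
W=np.load("sceneW.npy")
for p in [(400,100),(420,130),(500,190),(560,215),(540,100),(620,180),(380,20),(620,30),(480,30)]: print("scene",p,W[p[1],p[0]].round(3))
W=np.load("sideW.npy")
for p in [(310,100),(400,250),(500,285),(560,250),(540,100),(620,180),(450,150)]: print("side",p,W[p[1],p[0]].round(3))
A=np.concatenate([np.load(n+"W.npy").reshape(-1,3) for n in("scene","side")])
for lo,hi in((.4,.5),(.5,.6),(.6,.7),(.7,.8),(.8,1.)):
    m=(A[:,2]>lo)&(A[:,2]<hi)&(A[:,0]>.1)&(A[:,0]<.85)
    if m.sum(): print(lo,m.sum(),np.percentile(A[m],[0,5,95,100],axis=0).round(2).tolist())
```

```text
scene (400, 100) [ 0.242 -0.214  0.618]
scene (420, 130) [ 0.24  -0.232  0.603]
scene (500, 190) [ 0.254 -0.292  0.57 ]
scene (560, 215) [ 0.297 -0.333  0.535]
scene (540, 100) [ 0.281 -0.29   0.625]
scene (620, 180) [ 0.333 -0.357  0.557]
scene (380, 20) [ 0.259 -0.184  0.655]
scene (620, 30) [ 0.302 -0.313  0.666]
scene (480, 30) [ 0.279 -0.243  0.656]
side (310, 100) [ 0.259 -0.201  0.639]
side (400, 250) [ 0.254 -0.289  0.571]
side (500, 285) [ 0.314 -0.335  0.524]
side (560, 250) [ 0.336 -0.358  0.562]
side (540, 100) [ 0.312 -0.324  0.674]
side (620, 180) [ 0.365 -0.366  0.61 ]
side (450, 150) [ 0.287 -0.291  0.635]
0.4 5 [[0.1, -0.34, 0.4], [0.1, -0.34, 0.42], [0.37, 0.46, 0.5], [0.37, 0.56, 0.5]]
0.5 31639 [[0.1, -0.39, 0.5], [0.24, -0.36, 0.53], [0.36, -0.26, 0.6], [0.41, 0.1, 0.6]]
0.6 94461 [[0.24, -0.39, 0.6], [0.25, -0.35, 0.61], [0.33, -0.19, 0.69], [0.38, -0.14, 0.7]]
0.7 10673 [[0.29, -0.37, 0.7], [0.3, -0.36, 0.7], [0.32, -0.27, 0.73], [0.33, -0.24, 0.74]]
```

```bash
cat >> h.py <<'E'
def wcloud(f):
    fl=240/np.tan(np.radians(float(f["fovy"]))/2)
    v,u=np.mgrid[0:480,0:640];z=f["range_z"]
    a=(u-float(f["cx"]))/fl;b=(v-float(f["cy"]))/fl;th=np.hypot(a,b);s=np.where(th>1e-9,np.tan(np.minimum(th,1.5))/np.maximum(th,1e-9),1)
    P=np.stack([a*s*z,-b*s*z,-z],-1)
    W=P@R.from_rotvec(f["orientation"]).as_matrix().T+f["eye"];W[z<=0]=np.nan
    return W
def down(deg):
    a=np.radians(deg);M=np.array([[-np.sin(a),np.cos(a),0],[np.cos(a),np.sin(a),0],[0,0,-1]])
    return R.from_matrix(M).as_rotvec()
def near(W,c,rad,zlo,zhi):
    S=W.reshape(-1,3);m=(np.hypot(S[:,0]-c[0],S[:,1]-c[1])<rad)&(S[:,2]>zlo)&(S[:,2]<zhi)
    S=S[m]
    if len(S)<10: return len(S)
    (c,s,a)=cv2.minAreaRect((S[:,:2]*1000).astype(np.float32))
    return len(S),np.round(c,1),np.round(s,1),round(a,1),np.round(np.median(S[:,2])*1000,1)
E
python3 - <<'E'
from rig import *
from h import *
for d in(19,199,109,289):
    q=solve_ik([.396,.319,.2],down(d));print(d,None if q is None else np.round(q,2))
for p in((.421,-.154),(.517,-.154)):
  for d in(1,181,91):
    q=solve_ik([*p,.12],down(d));print(p,d,None if q is None else np.round(q,2))
move_pose([.396,.319,.2],down(19));print(get_time(),get_qpos().round(2))
f=grab_frame("wrist");cv2.imwrite("pics/wrist1.png",f["img"][:,:,::-1]);W=wcloud(f)
print(f["eye"]);print("A",near(W,(.396,.319),.085,.014,.03))
print("lug",near(W,(.54,.324),.06,.03,.08),near(W,(.54,.324),.09,.004,.012),near(W,(.396,.068),.085,.014,.03))
np.savez("wrist1.npz",**{k:np.array(f[k]) for k in f})
f=grab_frame("scene");cv2.imwrite("pics/scene1.png",f["img"][:,:,::-1]);np.save("scene1W.npy",cloud(f))
E
```

```text
19 [-0.98  0.21  0.27  1.9  -0.06  1.04 -0.35]
199 [-0.54  0.21 -0.23  1.89  0.06  1.05  2.68]
109 [-0.75  0.2   0.01  1.89 -0.    1.04  1.17]
289 [-1.2   0.22  0.53  1.91 -0.13  1.05 -1.85]
(0.421, -0.154) 1 [-0.54  0.3   0.95  2.13 -0.33  0.86  0.63]
(0.421, -0.154) 181 [-0.64  0.36  1.09  2.13 -0.42  0.88 -2.42]
(0.421, -0.154) 91 [-0.46  0.27  0.85  2.13 -0.27  0.85  2.14]
(0.517, -0.154) 1 [-0.52  0.53  0.99  1.92 -0.54  0.98  0.73]
(0.517, -0.154) 181 [-0.58  0.59  1.09  1.92 -0.62  1.01 -2.34]
(0.517, -0.154) 91 [-0.33  0.43  0.7   1.92 -0.35  0.92  2.13]
2.7583 [-0.98  0.21  0.27  1.9  -0.06  1.04 -0.35]
[0.37208357 0.38495318 0.38072879]
A (2789, array([397.4, 320. ]), array([ 19.6, 139.2]), 19.0, np.float64(21.3))
lug (984, array([542.3, 327.5]), array([40. , 11.6]), 81.4, np.float64(56.6)) (6084, array([531.8, 345. ]), array([141.8, 146.2]), 71.9, np.float64(7.4)) (1035, array([402.5,  79. ]), array([116.7,  20.9]), 57.6, np.float64(21.3))
```

View pics/wrist1.png

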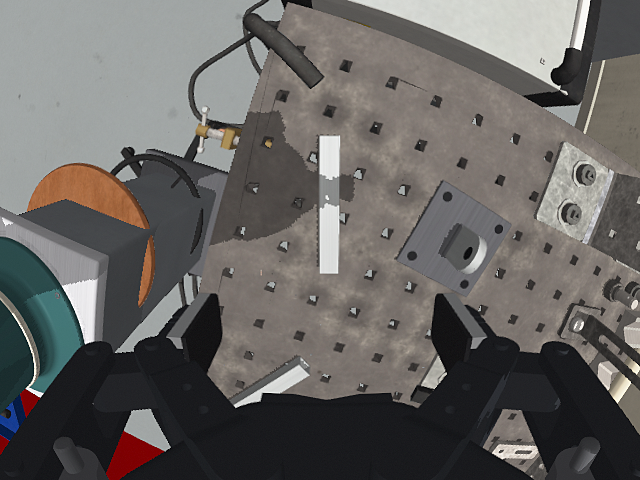

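View pics/scene1.png

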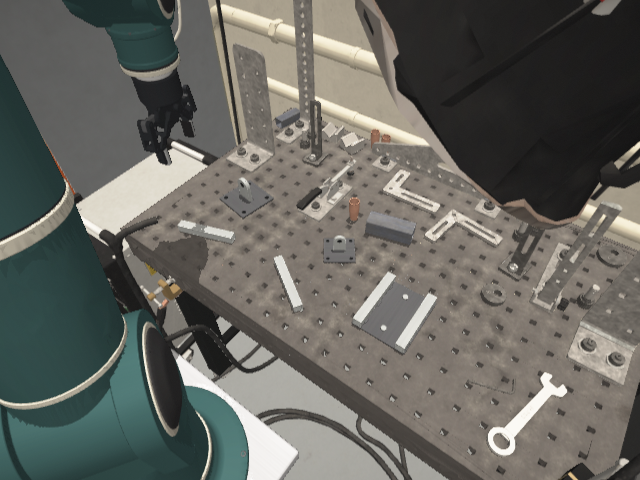

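Run:
```python
from rig import *
from h import *
o=down(19)
move_gripper(.05,60)
line_to([.397,.3195,.05],o,vel=.25)
print(line_to([.397,.3195,.006],o,vel=.08,force_limit=15),get_ee_pos())
move_gripper(0,60);print("gap",get_finger_gap(),get_force().round(1))
line_to([.397,.3195,.17],o,vel=.25);print("gap",get_finger_gap(),get_ee_pos(),get_force().round(1),get_time())
q=solve_ik([.469,-.154,.22],down(1));print(np.round(q,2))
f=grab_frame("wrist");cv2.imwrite("pics/wrist2.png",f["img"][:,:,::-1])
```

```text
False [0.39719251 0.31960857 0.00622128]
gap -4.2904920503974634e-05 [0.6 0.6 1.1]
gap -0.00011090524494067745 [0.3965157  0.31915587 0.1690785 ] [-0.  -0.2  0.4] 6.0917
[-0.48  0.2   0.84  1.92 -0.17  1.09  0.44]
```

View pics/wrist2.png

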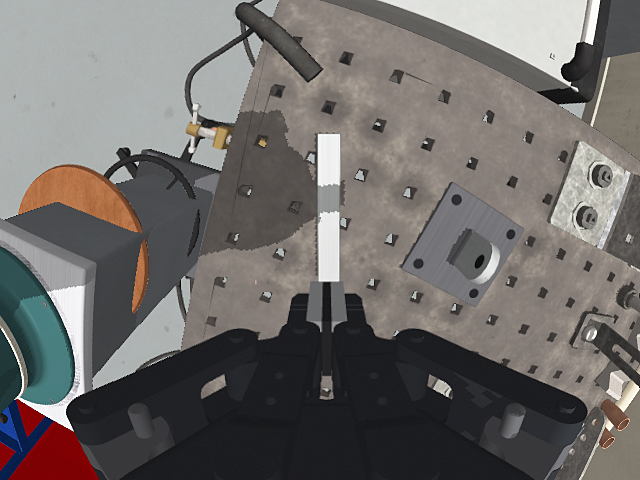

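The gripper closed on nothing. The tube (centre (328,208) in the wrist view) lies ahead of the fingertips at (328,300). I'll check the reported TCP against the cameras before doing anything else.

Run:
```python
from rig import *
from h import *
def proj(f,p):
    fl=240/np.tan(np.radians(f["fovy"])/2)
    c=R.from_rotvec(f["orientation"]).as_matrix().T@(np.array(p)-f["eye"]);return f["cx"]+fl*c[0]/-c[2],f["cy"]-fl*c[1]/-c[2]
f=grab_frame("wrist");W=wcloud(f)
for p in[(328,208),(328,140),(328,275),(316,310),(342,310),(326,385)]: print("wrist",p,W[p[1],p[0]].round(3),f["range_z"][p[1],p[0]])
e=get_ee_pos();print("ee",e,"eye",f["eye"],R.from_rotvec(f["orientation"]).as_matrix().round(3).tolist())
for n in("scene","side"):
    g=grab_frame(n);cv2.imwrite(f"pics/{n}2.png",g["img"][:,:,::-1]);print(n,proj(g,e)); Wg=cloud(g)
    np.save(n+"2W.npy",Wg)
    print(near(Wg,(.396,.319),.085,.014,.03))
    S=Wg.reshape(-1,3);m=(abs(S[:,0]-.39)<.2)&(abs(S[:,1]-.35)<.25)&(S[:,2]>.1)&(S[:,2]<.24);print(m.sum(),np.percentile(S[m],[0,5,50,95,100],axis=0).round(3).tolist() if m.sum() else "")
```

```text
wrist (328, 208) [0.396 0.322 0.022] 0.33283296
wrist (328, 140) [0.376 0.379 0.02 ] 0.31787762
wrist (328, 275) [0.417 0.261 0.021] 0.35159758
wrist (316, 310) [0.389 0.329 0.238] 0.12303153
wrist (342, 310) [0.397 0.331 0.236] 0.12517889
wrist (326, 385) [0.463 0.121 0.002] 0.41021383
ee [0.39639494 0.31898307 0.16858732] eye [0.37362072 0.38378904 0.34939928] [[0.945, -0.314, -0.087], [0.326, 0.91, 0.258], [-0.002, -0.272, 0.962]]
scene (np.float64(189.66773747651422), np.float64(180.26604158303476))
(447, array([394.7, 317.5]), array([ 23.5, 141.2]), 19.1, np.float64(19.5))
176 [[0.379, 0.303, 0.205], [0.38, 0.305, 0.21], [0.39, 0.308, 0.225], [0.404, 0.318, 0.239], [0.409, 0.32, 0.24]]
side (np.float64(159.05846006367813), np.float64(174.2757444248919))
(693, array([397.4, 319.2]), array([ 24.8, 142. ]), 18.7, np.float64(20.1))
251 [[0.381, 0.304, 0.205], [0.384, 0.307, 0.21], [0.393, 0.31, 0.226], [0.409, 0.319, 0.238], [0.412, 0.325, 0.24]]
```

View pics/scene2.png

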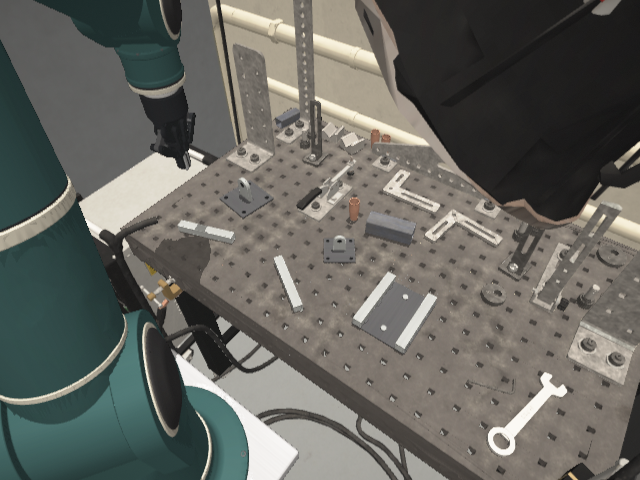

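The XY position agrees, but both cameras see the lowest finger points at z≈0.205 while the TCP reads 0.169. The real tips therefore sit about 36 mm above the reported TCP. I'll confirm with a gentle touch on bare table beside the tube.

Run:
```python
from rig import *
from h import *
o=down(19)
print(get_finger_gap())
line_to([.439,.334,.0],o,vel=.25)
hit=line_to([.439,.334,-.05],o,vel=.02,force_limit=4);print(hit,get_ee_pos(),get_force().round(1),get_finger_gap())
f=grab_frame("wrist");cv2.imwrite("pics/wrist3.png",f["img"][:,:,::-1])
line_to([.439,.334,.03],o,vel=.25)
print(get_time())
```

```text
-0.0005250925477733665
True [ 0.43900247  0.33398442 -0.03682631] [-1.4 -0.5  8. ] -0.0002467265546426376
9.2833
```

View pics/wrist3.png

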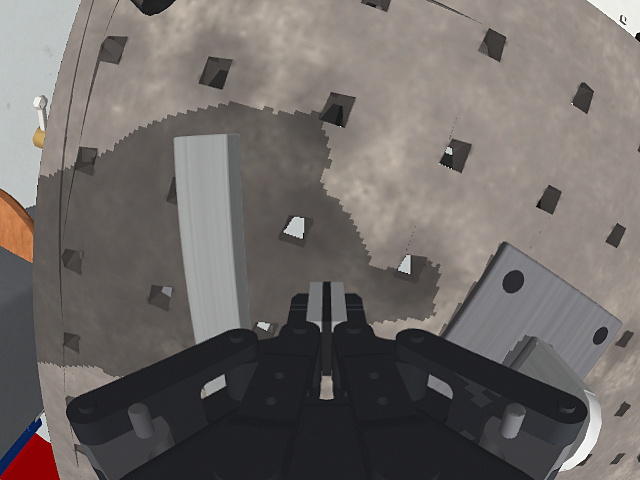

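The tips touched the table at a reported z of −0.0368, so real tip height = reported + 0.037. Both readings agree, so I'll apply that everywhere. Picking tube A again.

```bash
echo 'DZ=0.037' >> h.py
python3 - <<'E'
from rig import *
from h import *
o=down(19)
line_to([.397,.3195,.04],o,vel=.25)
move_gripper(.05,60)
print(line_to([.397,.3195,.006-DZ],o,vel=.12,force_limit=12),get_ee_pos())
move_gripper(0,60);print("gap",get_finger_gap(),get_force().round(1))
line_to([.397,.3195,.12],o,vel=.25);print("gap",get_finger_gap(),get_ee_pos(),get_force().round(1),get_time())
f=grab_frame("wrist");cv2.imwrite("pics/wrist4.png",f["img"][:,:,::-1])
E
```

```text
False [ 0.39730141  0.31967006 -0.0305512 ]
gap 0.018662757997090225 [-2.2 -0.8 11.2]
gap 0.018056052421999116 [0.3963923  0.31914216 0.11893936] [ 0.   0.4 -2.4] 12.025
```

View pics/wrist4.png

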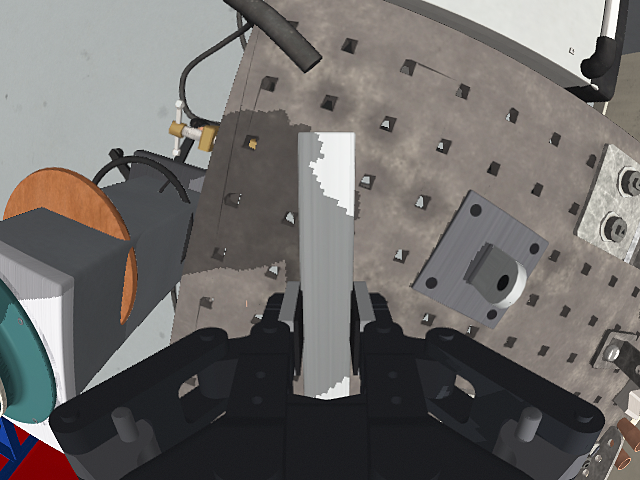

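Tube A is held (gap 18 mm, weight −2.4 N). Next I carry it over the base and measure the base from there.

Run:
```python
from rig import *
from h import *
q=solve_ik([.517,-.154,.13],down(1));print(np.round(q,2))
move_pose([.517,-.154,.13],down(1));print(get_time(),get_ee_pos(),get_force().round(1))
f=grab_frame("wrist");cv2.imwrite("pics/wrist5.png",f["img"][:,:,::-1]);W=wcloud(f)
np.savez("wrist5.npz",**{k:np.array(f[k]) for k in f})
print(near(W,(.469,-.154),.12,.02,.03))
g=grab_frame("scene");cv2.imwrite("pics/scene5.png",g["img"][:,:,::-1])
Wg=cloud(g);print(near(Wg,(.469,-.154),.1,.019,.03))
print("held wrist z>.1",near(W,(.517,-.154),.09,.13,.21)," scene",near(Wg,(.517,-.154),.09,.15,.2))
```

```text
[-0.35  0.42  0.73  1.91 -0.34  0.94  0.56]
13.85 [ 0.5173084  -0.15272588  0.1298283 ] [-0.   0.1 -1.8]
(5434, array([ 469.5, -153.8]), array([140.1, 116.7]), 1.0, np.float64(25.2))
(1241, array([ 467.5, -155.5]), array([141. , 117.1]), 0.6, np.float64(23.7))
held wrist z>.1 (17544, array([ 515.9, -139.2]), array([ 53.6, 111.7]), 19.1, np.float64(181.3))  scene (1045, array([ 509.9, -155.5]), array([ 39.1, 140.9]), 5.3, np.float64(178.5))
```

View pics/wrist5.png

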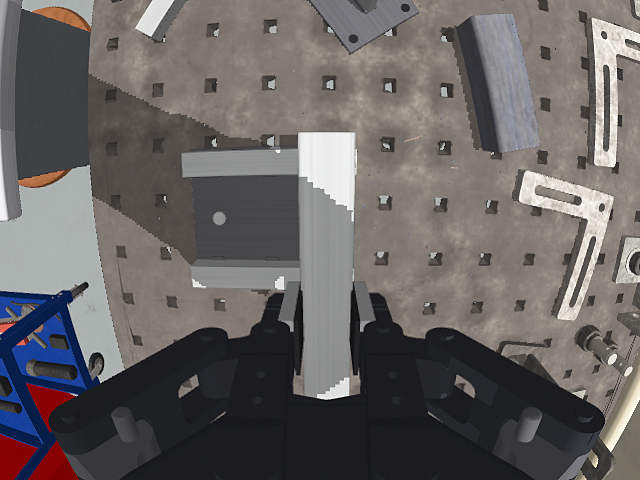

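View pics/scene5.png

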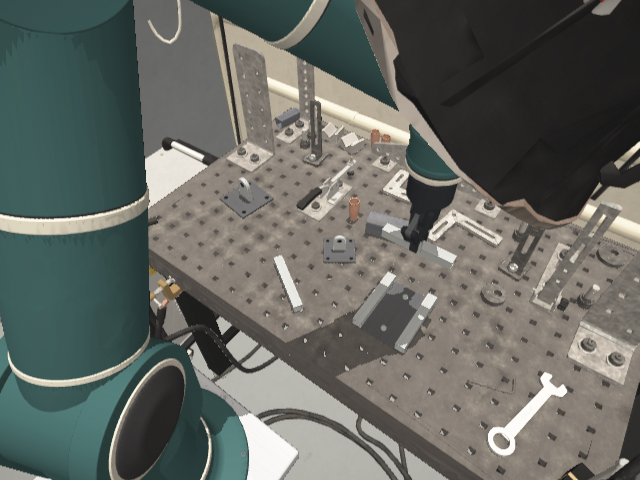

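Run:
```python
from rig import *
from h import *
o=down(1);p=[.5175,-.153]
line_to([*p,.03],o,vel=.2)
print(line_to([*p,-.007],o,vel=.05,force_limit=6),get_ee_pos(),get_force().round(1))
move_gripper(.04,60)
line_to([*p,.12],o,vel=.25);print(get_time())
q=solve_ik([.396,.068,.08],down(-32.3));print(q.round(2))
q2=solve_ik([.396,.068,.08],down(147.7));print(q2.round(2))
f=grab_frame("wrist");cv2.imwrite("pics/wrist6.png",f["img"][:,:,::-1]);W=wcloud(f)
print(near(W,(.5175,-.153),.085,.038,.055)); print("B",near(W,(.396,.068),.085,.014,.03))
g=grab_frame("scene");print(near(cloud(g),(.5175,-.153),.085,.038,.055))
```

```text
True [ 0.51703921 -0.15289131 -0.00606945] [-1.2  0.6  8.2]
16.2917
[-1.02  0.27  0.88  2.26 -0.32  0.73 -0.49]
[-0.39  0.19  0.15  2.25 -0.04  0.71  2.38]
(5138, array([ 516.1, -153.5]), array([ 20. , 139.2]), 0.9, np.float64(45.3))
B (834, array([368.7,  24. ]), array([35.7, 21.9]), 58.3, np.float64(20.8))
(657, array([ 513.5, -155.3]), array([ 22.8, 139.7]), 1.1, np.float64(43.4))
```

View pics/wrist6.png

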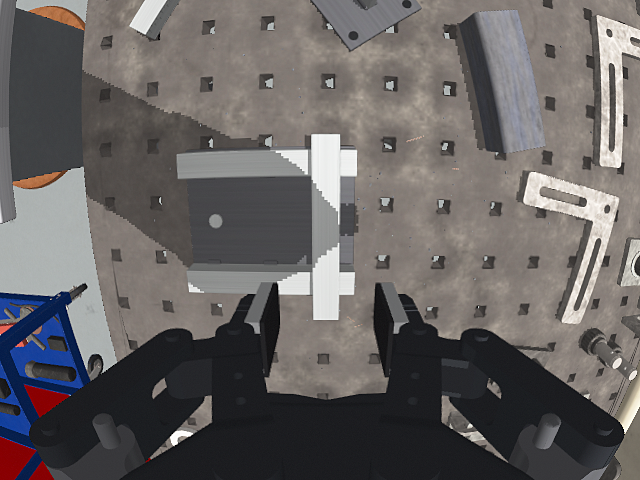

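Run:
```python
from rig import *
from h import *
o=down(-32.3);p=[.3967,.069]
move_pose([*p,.10],o)
move_gripper(.05,60)
f=grab_frame("wrist");W=wcloud(f);cv2.imwrite("pics/wrist7.png",f["img"][:,:,::-1])
r=near(W,p,.085,.014,.03);print(r,get_time())
```

```text
(5049, array([396.3,  68.8]), array([140. ,  20.2]), 57.7, np.float64(21.2)) 17.7917
```

View pics/wrist7.png

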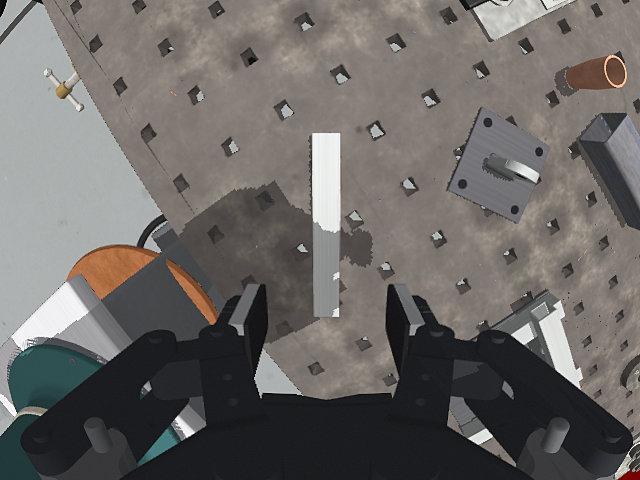

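Run:
```python
from rig import *
from h import *
o=down(-32.3);p=[.3965,.069]
print(line_to([*p,.008-DZ],o,vel=.15,force_limit=12),get_ee_pos())
move_gripper(0,60);print("gap",get_finger_gap(),get_force().round(1))
line_to([*p,.10],o,vel=.25);print("gap",get_finger_gap(),get_force().round(1),get_time())
o=down(1);p=[.4222,-.1545]
print(solve_ik([*p,.1],o).round(2))
move_pose([*p,.10],o);print(get_ee_pos(),get_force().round(1),get_finger_gap(),get_time())
f=grab_frame("wrist");cv2.imwrite("pics/wrist8.png",f["img"][:,:,::-1])
g=grab_frame("scene");cv2.imwrite("pics/scene8.png",g["img"][:,:,::-1])
```

```text
False [ 0.39684729  0.06900989 -0.02850863]
gap 0.018223990708682296 [-3.9 -0.5 19.6]
gap 0.01818518804400974 [ 0.7  0.8 -1.5] 19.8667
[-0.45  0.32  0.85  2.14 -0.34  0.81  0.63]
[ 0.42186007 -0.15395687  0.09928064] [ 0.6  0.9 -0.8] 0.018347879225719572 20.9917
```

View pics/wrist8.png

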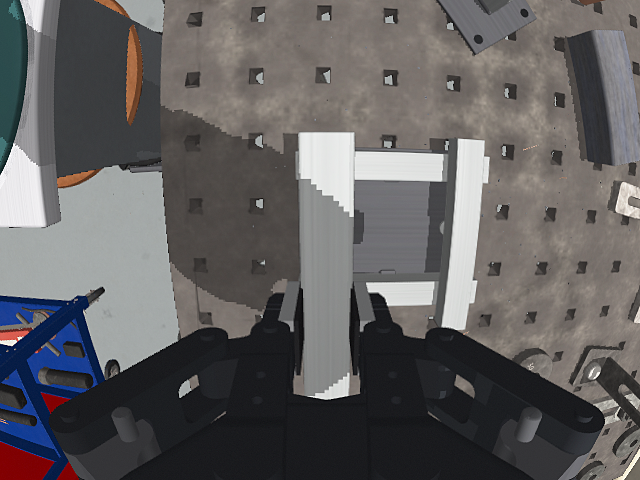

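View pics/scene8.png

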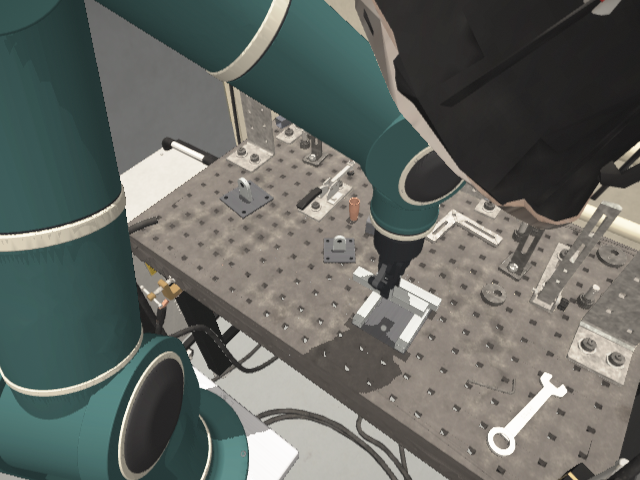

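Run:
```python
from rig import *
from h import *
o=down(1);p=[.4222,-.1547]
line_to([*p,.03],o,vel=.2)
print(line_to([*p,-.006],o,vel=.05,force_limit=6),get_ee_pos(),get_force().round(1))
move_gripper(.04,60)
line_to([*p,.12],o,vel=.25);print(get_time())
f=grab_frame("wrist");W=wcloud(f);cv2.imwrite("pics/wrist9.png",f["img"][:,:,::-1])
print(near(W,(.4215,-.153),.085,.038,.055)); 
# to plate
o=down(-9);p=[.542,.327]
print(solve_ik([*p,.12],o).round(2))
move_pose([*p,.12],o);move_gripper(.06,80)
f=grab_frame("wrist");W=wcloud(f);cv2.imwrite("pics/wrist10.png",f["img"][:,:,::-1]);np.savez("wrist10.npz",**{k:np.array(f[k]) for k in f})
print("lug",near(W,p,.05,.03,.08),near(W,p,.05,.06,.08))
S=silhouettes(f,"lug_plate");print([(s["conf"],s["rect"]) for s in S]);np.save("sil.npy",S[0]["pixels"])
g=grab_frame("scene");cv2.imwrite("pics/scene10.png",g["img"][:,:,::-1]);Wg=cloud(g)
print("A",near(Wg,(.517,-.154),.085,.038,.055),"B",near(Wg,(.421,-.154),.085,.038,.055),get_time())
```

```text
True [ 0.42188284 -0.15453868 -0.00426902] [-2.6  1.9 13.4]
23.2417
(5195, array([ 458.8, -154.5]), array([ 95.4, 139.3]), 1.0, np.float64(45.3))
[-1.13  0.63  0.77  1.68 -0.49  1.04 -0.36]
lug (912, array([543.1, 328.7]), array([37.9, 10.2]), 80.9, np.float64(65.8)) (709, array([542.9, 327.3]), array([33.8,  9.6]), 80.8, np.float64(67.3))
[(0.69, [264.2, 155.1, 391.4, 278.7])]
A (657, array([ 513.9, -155.3]), array([ 23.8, 139.7]), 1.8, np.float64(43.2)) B (798, array([ 456.5, -156.7]), array([ 97.9, 140. ]), 0.6, np.float64(43.6)) 25.5833
```

View pics/wrist10.png

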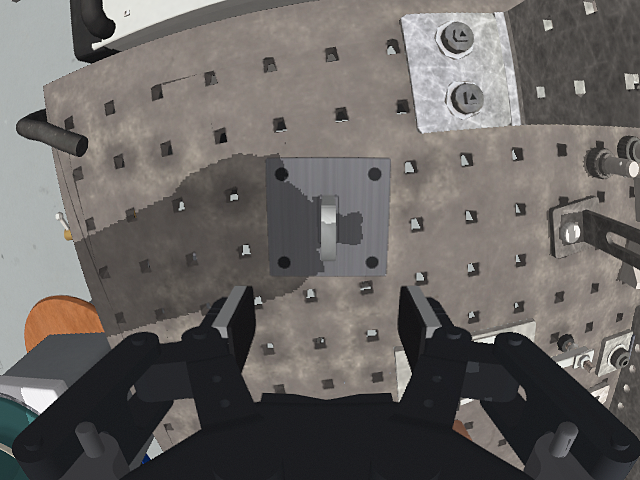

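View pics/scene10.png

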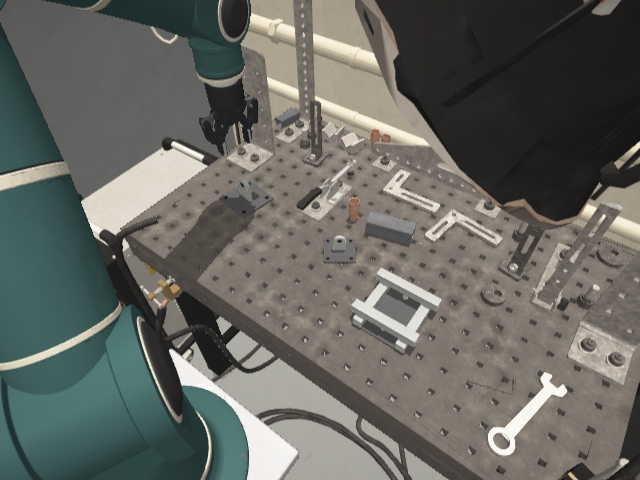

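Run:
```python
from h import *
f=np.load("wrist10.npz");W=wcloud(f);s=np.load("sil.npy")
P=W[s];P=P[(P[:,2]>.003)&(P[:,2]<.012)]
(c,sz,a)=cv2.minAreaRect((P[:,:2]*1000).astype(np.float32));print(len(P),c,sz,a,np.median(P[:,2]))
```

```text
13562 (542.845947265625, 326.9634094238281) (101.0887222290039, 100.86550903320312) 81.0680160522461 0.007342681035736459
```

Crib check: tube A sits at about +47 mm, tube B at about −48 mm, both square. The plate fits at 101 × 101 mm, centre (0.543, 0.327), yaw −8.9°, which confirms it is the larger one. In the wrist view its lug is at (328,228), between the fingers. Gripping it now.

Run:
```python
from rig import *
from h import *
o=down(-8.93);p=[.5427,.327]
z=.018-DZ
line_to([*p,.05],o,vel=.25)
print(line_to([*p,z],o,vel=.1,force_limit=10),get_ee_pos(),get_force().round(1))
move_gripper(0,80);print("gap",get_finger_gap(),get_force().round(1))
line_to([*p,z+.02],o,vel=.08);print("gap",get_finger_gap(),get_force().round(1),get_wrist_torque().round(2))
line_to([*p,z+.14],o,vel=.2);print(get_finger_gap(),get_time())
f=grab_frame("side");cv2.imwrite("pics/side11.png",f["img"][:,:,::-1])
f=grab_frame("wrist");cv2.imwrite("pics/wrist11.png",f["img"][:,:,::-1])
print(solve_ik([.4693,-.1538,z+.14],down(1)).round(2))
```

```text
False [ 0.54307682  0.32700542 -0.01862957] [0.4 0.7 0.2]
gap 0.00888825682050529 [-1.2 -0.4  6.4]
gap 0.009086327476404081 [-0.2  0.6 -4.3] [-0.01 -0.01  0.01]
0.0087276827156367 28.5167
[-0.53  0.42  0.96  2.03 -0.43  0.91  0.68]
```

View pics/side11.png

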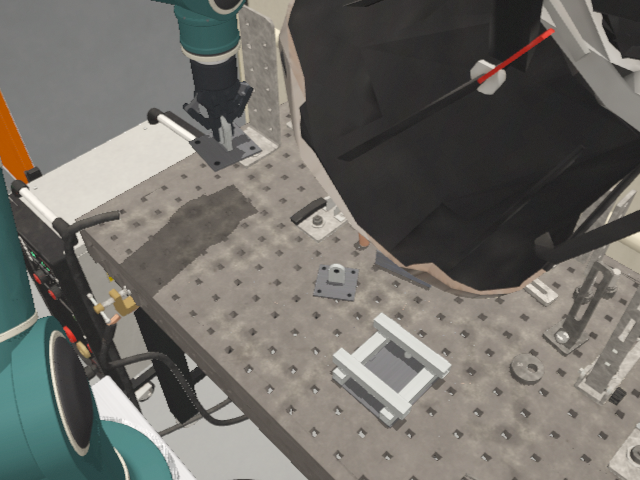

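View pics/wrist11.png

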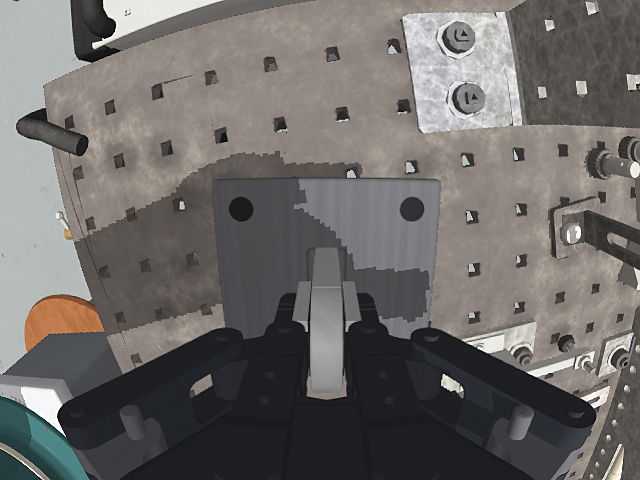

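Plate lifted (gap 9 mm, −4.3 N, no moment). It hangs level and square to the jaws. Carrying it over the crib.

Run:
```python
from rig import *
from h import *
o=down(1);p=[.4693,-.1538];z=.018-DZ
move_pose([*p,z+.14],o);print(get_finger_gap(),get_ee_pos(),get_time())
line_to([*p,z+.085],o,vel=.06);pause(.5)
print(get_finger_gap(),get_ee_pos(),get_force().round(1),get_wrist_torque().round(2))
for n in("wrist","side","scene"):
    f=grab_frame(n);cv2.imwrite(f"pics/{n}12.png",f["img"][:,:,::-1]);W=(wcloud if n=="wrist" else cloud)(f)
    S=silhouettes(f,"lug_plate")
    for s in S[:2]:
        P=W[s["pixels"]];P=P[np.isfinite(P[:,0])];P=P[(P[:,2]>.06)&(P[:,2]<.105)]
        if len(P)<100: continue
        (c,sz,a)=cv2.minAreaRect((P[:,:2]*1000).astype(np.float32))
        A=np.c_[P[:,:2],np.ones(len(P))];k=np.linalg.lstsq(A,P[:,2],rcond=None)[0]
        print(n,round(s["conf"],2),len(P),np.round(c,1),np.round(sz,1),round(a,1),np.median(P[:,2]).round(4),"slope",k[:2].round(3))
    print(" crib",near(W,p,.11,.038,.05))
print(get_time())
```

```text
0.009098860502380963 [ 0.46983815 -0.15303703  0.12096785] 30.3917
0.009144816252145966 [ 0.4693041  -0.15378239  0.06603728] [ 0.6 -0.2 -4.5] [0.01 0.05 0.02]
wrist 0.93 28136 [ 468.2 -142.1] [100.2  78. ] 0.9 0.0919 slope [-0.    -0.004]
 crib (3160, array([467.8, -96.6]), array([115.5,  24.4]), 1.1, np.float64(45.2))
side 0.88 2833 [ 469.2 -153.1] [101.8 100.8] 0.6 0.0905 slope [0.004 0.002]
 crib (1540, array([ 469.2, -153.2]), array([117.1, 140.9]), 1.1, np.float64(43.7))
scene 0.9 1793 [ 466.2 -155.7] [101.9  99.9] 1.0 0.0904 slope [0.003 0.   ]
 crib (919, array([ 466.5, -155.8]), array([117.6, 140.7]), 1.1, np.float64(43.7))
32.2583
```

View pics/side12.png

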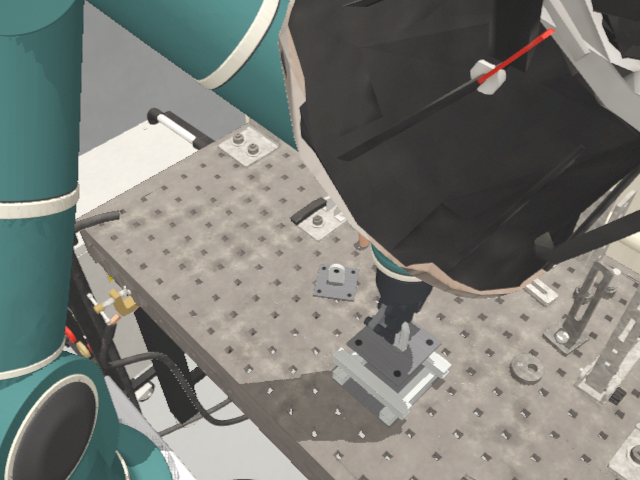

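View pics/wrist12.png

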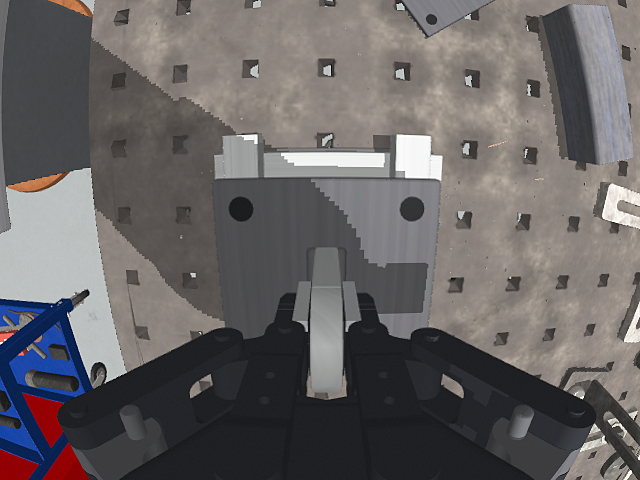

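Run:
```python
from rig import *
print(get_joint_vel().round(4),get_finger_gap(),get_time());job_done()
```

```text
[-0.0022 -0.0002 -0.0007  0.0008 -0.002   0.0006  0.0007] 0.00905593280537371 32.2583
the job is handed in; nothing more can be done
```

The crib is built and the arm is holding the larger plate above it. I handed the job in at 32.3 s, well inside the 67 s limit.

**Last checks:**
- **Tubes:** the two loose tubes are released across the base tubes at about +47 mm and −48 mm. They are square to the base and overhang evenly to within about 1 mm.
- **Plate:** it is held by its lug with its underside about 40 mm above the packing. It is centred within about 1 mm, tilted less than 0.005 rad, and in line to about 0.5°. The gripper showed a 9 mm gap on the lug, about 4.5 N of weight, and near-zero joint speeds.
- **Bystanders:** I never went near the offcut or the nozzle. They look unmoved in the pictures, but I didn't measure them again at the end.

**What disagreed along the way:**
- **TCP height:** the first grasp closed on air because the reported TCP was about 37 mm below the real fingertips. A gentle touch on bare table confirmed this, and I corrected every later height.
- **Camera offset:** the scene camera read about 3 mm off the side and wrist cameras. The final centring compares plate and packing within the same picture, so that offset cancels.

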